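# Clamp a shoe last on its jack with the hand nut

### The job

Clamp the green shoe last on its jack with the red hand nut that lies on its side on the rubber mat. Stand the nut the right way up (black band on top), rest it centred on top of the stud's thread with its white marks well away (about 65 degrees) from the thread starts, turn it backward (counter-clockwise from above) until it drops into the starts, then forward (clockwise) to run it all the way down onto the last, and let go. Do not shove the last or the other things on the bench.

Things in the scene. Friction and masses are not known exactly. Their poses are not given: they have to be found in the camera images.
- nut: Red octagonal hand nut, 54 mm across flats, 60 mm long, 0.2 to 0.35 kg, through bore 38 mm. Origin: centre of its bottom face; z along the bore to its top. Flats face x, y and the 45 degrees between. A half turn about z changes nothing. Starts lying on a flat on the mat, x up, axis level 30 mm above the bench, its top (z) toward the robot, within 32 degrees of -x.
- nut_top (a point): Centre of the nut's top face, 60 mm along z from its origin.
- stud: Fixed upright steel stud through the last's heel, coarse two-start right-hand thread 35 mm across. Origin: its foot, 12 mm above the bench; z up. Height of the nut's bottom over this origin: 108 mm resting on the thread top, 90 mm dropped into the starts, 84 mm run home on the last. Radial clearance to the nut about 1.5 mm.
- jack: Fixed grey jack: plate 270 x 110 x 12 mm; origin under it on the stud's axis, x toward the last's toe (plate from -80 to +190 mm); two steel cheeks 42 mm high, beside the last 60 to 110 mm along x, keep it from turning.
- last: Green plastic shoe last, loose round the stud: heel 72 mm wide, its flat steel-ringed top (the nut's seat) 84 mm above its origin; origin under the heel on the stud's axis, 12 mm above the bench; x toward the toe 171 mm away; falls from 76 mm high behind the toe to 25 mm at the toe.
- last_toe (a point): Point near the tip of the last's toe, 165 mm from the stud's axis.
- mat: Fixed black rubber mat 300 x 300 x 3 mm; origin under its centre. Nothing stands on the bench between it and the jack but the listed things; fixed machines, a shoe rack and a bin stand along the back (beyond x 0.75) and the sides (beyond y 0.5 either way).
- glue: Metal can, 60 mm across, 85 mm high, bystander; origin at its foot.
- block: Wooden block 100 (x) x 45 x 40 mm, bystander; origin under its centre.
- tape: Yellow tape roll lying flat, 84 mm across, 35 mm high, bystander; origin under its centre.
- shoe: Brown shoe with a green last in it, toe along its x, from 45 mm behind to 180 mm ahead of its origin (under the heel), 118 mm high at the heel, bystander.
- hammer: Hammer lying along its x, about 200 mm long, bystander.
- jar: Amber jar, 64 mm across, 100 mm high, bystander; origin at its foot.
- nut_pin (a point): On one of the two 8 mm round inner pins, 30 mm above the nut's bottom, 14 mm from the axis along +x; the other is at -x. They point inward and leave 17 mm between them. Two white stripes, full height on the flats and across the end faces, mark where they are. The nut's top end has a black band, 10 mm wide.
- thread_top (a point): On the axis at the flat top of the thread, 134 mm above the stud's origin. Above it stands a 14 mm round pilot, 14 mm high, with a white bar along the stud's x on its end. The nut rests here with its pins anywhere from 30 to 115 degrees clockwise (from above) of a start.
- thread_start (a point): White floor of one thread start, 18 mm below the thread top, 15 mm from the axis at the stud's +x; the other is at -x. The nut drops in when its pins are within about 13 degrees of x. Then it turns forward 15 degrees freely and descends 10 mm per 110 degrees (2 to 3 mm play); it is home about 98 degrees forward of x and stops at about 118.
- fence (a point): Top of one of two dark fences, 38 degrees counter-clockwise of each start, 8 mm higher than the thread top: on top it blocks forward turning, and in the start it stops backward turning about 15 degrees past x. The nut must not be set down on it.
Not all that is in view belongs to the job. Several things have the shape of the last; the one meant has the colours described above.

How it is judged (in metres and radians):
On the way, in this order (a step that is already met when the one before it is completed fails the run):
1. the nut rests upright on top of the stud's thread, centred, its pins at least 30 degrees from the thread starts (z of nut in the frame of stud between 0.105 and 0.112 m and horizontal distance between nut and stud below 0.004 m and z of nut_top in the frame of stud above 0.15 m and angle between nut's own z axis and vertical below 0.1 rad and angle between the x axis of nut and the x axis of stud, either way round above 0.52 rad and contact force between nut and stud above 0.5 N), for 0.1 s.
2. the nut has dropped into the thread start, pins within 28 degrees of the starts (z of nut in the frame of stud between 0.084 and 0.0935 m and horizontal distance between nut and stud below 0.005 m and angle between nut's own z axis and vertical below 0.12 rad and angle between the x axis of nut and the x axis of stud, either way round below 0.49 rad), for 0.1 s.
At the end, for the whole second after the job is handed in: The nut is let go, at rest, upright (3 degrees) and centred (4 mm) on the stud, its bottom on the last within 2 mm, pins over 52 degrees from the starts' line; the last stands flat, its toe within 12 mm of where it was (z of nut in the frame of stud between 0.081 and 0.0858 m and horizontal distance between nut and stud below 0.004 m and angle between nut's own z axis and vertical below 0.06 rad and z of nut_top in the frame of stud above 0.13 m and angle between the x axis of nut and the x axis of stud, either way round above 0.9 rad and linear speed of nut below 0.02 m/s and contact force between nut and the fingers below 0.1 N and contact force between nut and last above 0.3 N and angle between last's own z axis and vertical below 0.05 rad and distance of last_toe from where it was at the start of the episode below 0.012 m); the robot touches nothing.
It fails at once if the last is shoved or turned by more than 15 mm at its toe (distance of last_toe from where it was at the start of the episode above 0.015 m).
It fails at once if a bystander (can, block, tape, shoe, hammer or jar) is moved by more than 30 mm (distance of any of glue, block, tape, shoe, hammer, jar from where it was at the start of the episode above 0.03 m).
It also fails if it takes over 69 s, if anything falls off the work surface, if the arm or the gripper's body presses on something with over 40 N, if the wrist force passes 120 N, or if a joint passes its speed limit or range.

### The arm

A 6-joint arm with a two-finger parallel gripper is mounted at the origin on the work surface. World frame = base frame: x ahead of the robot, y to its left, z up, the work surface at z = 0. Lengths are in mm, angles in rad, forces in N, time in s.
With the tool pointing down it reaches from about 300 to 775 mm from the base axis. Payload 14.6 kg.
Tool frame: the origin (TCP) lies at the very end of the fingers, on their centre line; the grasp point (between the pads) lies 19 mm behind it; y points along the fingers, z is the direction in which the jaws open and shut, and the axes are right-handed (so a half turn about y gives the same grasp; the last joint's range is limited). The gripper opens to 94 mm and grips with 3 to 60 N. Pads are 16 mm wide; open, the fingers measure 119 mm over their backs; the gripper's body (75 mm by 177 mm) begins 78 mm behind the grasp point.
Start: joints at [1.189, 0.3, 1.521, -0, 1.321, -0.067], TCP at [170.292, 522.963, 181.446] pointing down, gripper open.
Joint ranges: [-3.03, 3.03], [-0.79, 2.21], [0.23, 2.52], [-1.04, 4.18], [0, 3.07], [-2.55, 2.55]. Speed limits (rad/s): [2.22, 2.22, 2.57, 3.14, 3.14, 3.14].

### API

Orientations are given as [roll, pitch, yaw] about the fixed x, y, z axes, in that order (R = Rz(yaw) Ry(pitch) Rx(roll)).
In Python, from cell import monitor, optics, manip gives the robot as it stands.
- The arm moves only by the shell command python3 -m creep 'ROWS' [FORCE]. ROWS is JSON, a list of rows, each an object of numbers: "tx", "ty", "tz": the shift along the tool's x, y, z scaled (see below); "turn": the turn about the tool's y scaled (see below); "fingers": the finger opening in mm, from 0 to 94. In form: [{"tx": .., "ty": .., "tz": .., "turn": .., "fingers": ..}, ...]. A call has 1 to 20 rows; each row is the pose to reach, as a shift and turn from the pose measured when the call began, along the tool's axes at that moment, turning the shorter way round; what a row does not reach only later rows make up. The controller multiplies each number of a shift by 200 mm and each number of a turn by pi rad. A row lasts 1/10 s, in which the tool goes at most 50 mm and 8.59 degrees, less where a joint would pass 70% of its speed; a pose out of reach is approached as far as the arm can. A call with a number of a shift or a turn outside -1 to 1 is refused whole. A call with a gripper value outside its range is refused whole. The fingers move at their own pace and stop on an object; FORCE is the grip in N (left out, the last holds). Time passes only in rows, so rows that repeat a pose let the fingers close. It gives the time, the measured TCP pose, the force and the opening at its end, in the units of the state.
- monitor.read_state(): the state, without advancing time (a new reading comes with each control period).
- optics.camera(name): name is "scene" or "top" or "wrist"; returns a dict with "frame" (400x640x3 uint8, red, green, blue), "range_z" (400x640 float32, mm along the optical axis (not along the pixel's ray), 0 where there is no reading), "fx", "fy", "cx", "cy" (pixels), "R" (3x3) and "t" (3): a world point X has camera coordinates R X + t; the wrist camera has in their place "mount" (4x4, takes a point from camera to tool coordinates, whose origin is the TCP and whose axes are the tool frame's). Camera axes: x right, y down, z forward; pixel columns grow to the right and rows downward; lengths in mm; the calibration is good to about 2 mm. A picture is of the moment at which its call begins: read the wrist's pose just before it.
- manip.sign_off(): hands the job in, once; it reports no verdict.
The state is a dict: "clock": time; "joints": joint angles; "qd": joint speeds; "effort": joint torques, N m; "eef_pos": TCP position; "eef_rot": TCP orientation; "wrist_force": force on the tool from outside, world axes, zero at the start; "moment": the same for the moment, N m; "finger_gap": finger opening in mm.
Only numpy, scipy, OpenCV 4.12 (cv2) and the standard library are available. Lean on these libraries where they do the work, as an engineer would, in place of code of your own. Each camera call takes 0.05 s, during which the arm holds its last target.

## Working session

There is one attempt and no reset: what is moved stays moved. The work goes in short steps, Python scripts to look and compute and a shell command to move; the robot and the scene stay as the last step left them, time stands still between calls to the robot, and variables do not carry over. Pictures are saved under pics/ and viewed, and the job is handed in when it is done.

```bash
ls; mkdir -p pics; python3 - <<'E'
from cell import monitor, optics
import cv2,pickle
print(monitor.read_state())
for n in ["scene","top","wrist"]:
    d=optics.camera(n); cv2.imwrite(f"pics/{n}0.png",d["frame"][:,:,::-1]); pickle.dump(d,open(f"{n}0.pkl","wb"))
    print(n,{k:v for k,v in d.items() if k not in("frame","range_z")})
E
```

```text
pics
{'clock': 0.0, 'joints': array([ 1.18933135e+00,  3.00453573e-01,  1.52160072e+00, -2.69969292e-05,
        1.32066292e+00, -6.65773807e-02]), 'qd': array([ 2.35109604e-04, -7.78365555e-04,  4.10086397e-04,  8.99057896e-05,
       -8.53107905e-04,  9.26058559e-05]), 'effort': array([ 1.73451699e-03, -5.31806266e+01, -3.52745068e+01,  7.08763953e-02,
        2.43299321e-02, -1.34949869e-04]), 'eef_pos': array([170.23090972, 522.68928216, 180.88764112]), 'eef_rot': array([-1.57192013e+00,  4.87236274e-05, -3.14880922e-01]), 'wrist_force': array([-0.12213662,  0.00329905, -0.01955167]), 'moment': array([-0.01084879, -0.03733418,  0.05105072]), 'finger_gap': 94.26439846778274}
scene {'fx': 452.85005690005954, 'fy': 452.85005690005954, 'cx': 330.0718511222614, 'cy': 190.08637017219323, 'R': array([[ 0.62527616,  0.78040095, -0.00202032],
       [ 0.5293803 , -0.42605161, -0.73364605],
       [-0.57339883,  0.45766186, -0.6795288 ]]), 't': array([-289.92747452, -212.96680064, 1541.27190332])}
top {'fx': 409.73542830762347, 'fy': 409.73542830762347, 'cx': 319.061544513104, 'cy': 199.71294803973066, 'R': array([[-0.02769664, -0.99952564, -0.01346782],
       [-0.98888363,  0.02936579, -0.14576291],
       [ 0.14608926,  0.00928096, -0.98922788]]), 't': array([ -47.04202423,  522.99384844, 1091.40528467])}
wrist {'fx': 315.5924118151515, 'fy': 315.5924118151515, 'cx': 317.32922357527787, 'cy': 194.69577565748736, 'mount': array([[-1.64987702e-05,  9.62978349e-01,  2.69578745e-01,
        -8.05360244e+01],
       [-4.77013004e-04, -2.69578722e-01,  9.62978237e-01,
        -2.04250849e+02],
       [ 9.99999886e-01, -1.12704611e-04,  4.63800912e-04,
         8.44735107e-02],
       [ 0.00000000e+00,  0.00000000e+00,  0.00000000e+00,
         1.00000000e+00]])}
```

View pics/scene0.png

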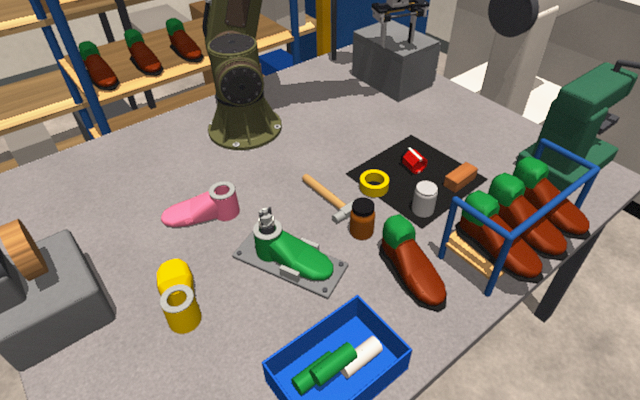

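View pics/top0.png

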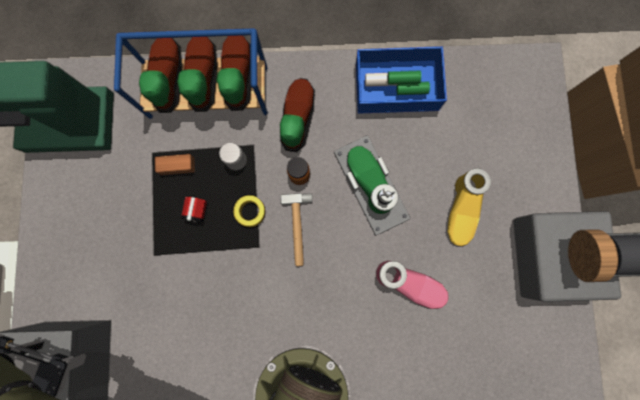

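View pics/wrist0.png

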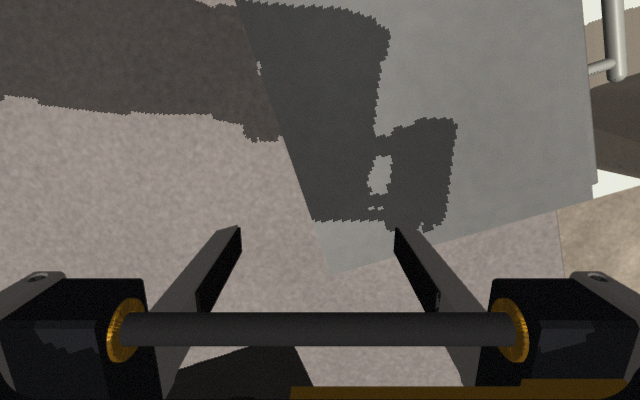

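The top view shows the nut at about (193,209), the stud at (385,197) with the last's toe toward (357,155), and the hammer at (297,230), the jar at (298,171) and the tape at (249,211). Next I'll measure them.

```bash
cat > h.py <<'E'
import numpy as np,cv2,pickle
from scipy.spatial.transform import Rotation as Ro
def pts(d,pose=None):
    z=d["range_z"];v,u=np.mgrid[0:z.shape[0],0:z.shape[1]]
    P=np.stack([(u-d["cx"])/d["fx"]*z,(v-d["cy"])/d["fy"]*z,z],-1)
    if "R" in d: W=(P-d["t"])@d["R"]
    else:
        p,r=pose; Q=P@d["mount"][:3,:3].T+d["mount"][:3,3]
        W=Q@Ro.from_euler("xyz",r).as_matrix().T+p
    W[z<=0]=np.nan
    return W
def crop(d,u0,u1,v0,v1,k,f):
    im=d["frame"][v0:v1,u0:u1,::-1]; cv2.imwrite(f,cv2.resize(im,None,fx=k,fy=k,interpolation=cv2.INTER_CUBIC))
E
python3 - <<'E'
from h import *
for n in ["top","scene"]:
    d=pickle.load(open(n+"0.pkl","rb"));W=pts(d);f=d["frame"].astype(int)
    hsv=cv2.cvtColor(d["frame"],cv2.COLOR_RGB2HSV)
    X=W.reshape(-1,3);F=f.reshape(-1,3);H=hsv.reshape(-1,3)
    # nut region: on mat
    red=((H[:,0]<6)|(H[:,0]>174))&(H[:,1]>150)&(H[:,2]>80)&(X[:,2]>10)&(X[:,2]<75)&(abs(X[:,0]-500)<120)&(X[:,1]>150)
    print(n,"red",red.sum(),np.nanmedian(X[red],0),np.nanmin(X[red],0),np.nanmax(X[red],0))
    gr=(H[:,0]>45)&(H[:,0]<75)&(H[:,1]>120)&(X[:,2]>20)&(X[:,2]<110)&(X[:,1]>-300)&(X[:,1]<60)&(X[:,0]<680)
    print("green",gr.sum(),np.nanmedian(X[gr],0),np.nanmin(X[gr],0),np.nanmax(X[gr],0))
    hi=(X[:,2]>115)&(X[:,2]<190)&(X[:,1]>-250)&(X[:,1]<0)&(X[:,0]>300)&(X[:,0]<650)
    print("stud",hi.sum(),np.nanmedian(X[hi],0),np.nanmin(X[hi],0),np.nanmax(X[hi],0))
    ring=(abs(X[:,2]-96)<4)&(X[:,1]>-250)&(X[:,1]<0)&(X[:,0]>300)&(X[:,0]<650)
    print("ring",ring.sum(),np.nanmedian(X[ring],0),np.nanmin(X[ring],0),np.nanmax(X[ring],0))
d=pickle.load(open("top0.pkl","rb"));crop(d,150,270,140,260,5,"pics/t_mat.png");crop(d,325,425,130,240,5,"pics/t_jack.png")
d=pickle.load(open("scene0.pkl","rb"));crop(d,340,490,130,240,5,"pics/s_mat.png");crop(d,225,355,195,300,5,"pics/s_jack.png")
E
```

```text
top red 269 [509.55256359 272.97442898  49.38175786] [481.62528785 255.0343167   37.23708105] [539.56870276 313.9394169   60.1375087 ]
green 1219 [ 603.45554909 -189.51334947   50.73910122] [ 481.14683894 -240.6115285    21.42395114] [679.85729077  25.49397223 109.75760177]
stud 172 [ 514.23176024 -231.45103823  144.28150625] [ 499.30114118 -249.0888954   115.15967631] [ 533.18656112 -217.1482511   163.19809521]
ring 384 [ 544.44973893 -205.3973633    96.46842513] [ 483.50629095 -249.75551384   92.07518346] [629.44176319  -0.97252937  99.97088401]
scene red 339 [519.4275221  273.27670259  40.79097694] [480.0870245  252.85998317  10.21192108] [542.52374207 315.04987418  59.23948588]
green 2202 [ 590.99318728 -209.95749822   51.54235348] [-892.08232434 -299.73580454   20.07635036] [677.27253559  58.88565859 109.99637785]
stud 241 [ 524.25135639 -236.81584611  143.32401175] [ 499.58423719 -249.83753514  115.08861418] [ 536.50140294 -216.12248911  162.37236913]
ring 348 [ 550.41131656 -202.07746841   96.77457818] [ 485.9229132  -249.90525166   92.01647981] [ 6.32644391e+02 -7.59478995e-02  9.99905782e+01]
```

```bash
cd pics; python3 -c "
import cv2,numpy as np
a=[cv2.resize(cv2.imread(f),(400,300)) for f in ['t_mat.png','t_jack.png','s_mat.png','s_jack.png']]
cv2.imwrite('m0.png',np.vstack([np.hstack(a[:2]),np.hstack(a[2:])]))"
```

```text
(no output)
```

View pics/m0.png

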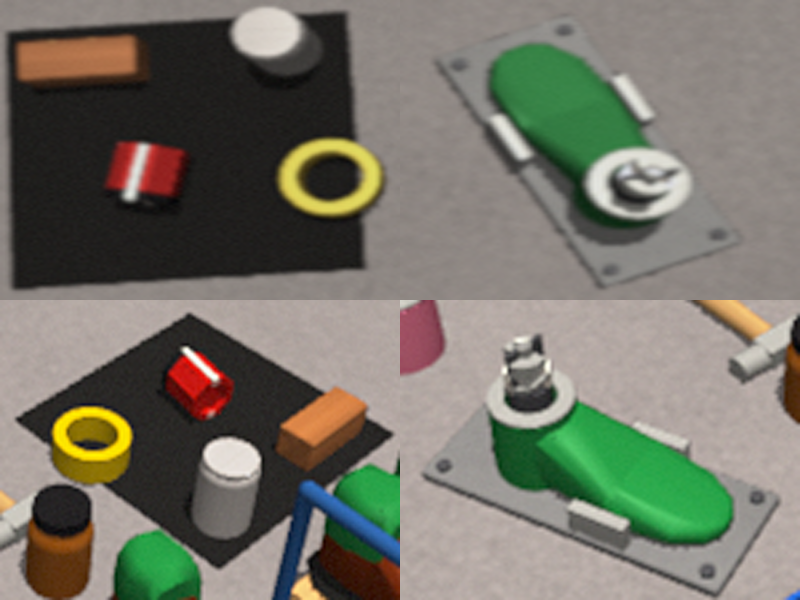

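```bash
python3 - <<'E'
from h import *
for n in ["top","scene"]:
    d=pickle.load(open(n+"0.pkl","rb"));W=pts(d);hsv=cv2.cvtColor(d["frame"],cv2.COLOR_RGB2HSV)
    X=W.reshape(-1,3);H=hsv.reshape(-1,3)
    near=(abs(X[:,0]-510)<50)&(abs(X[:,1]-275)<50)
    w=near&(H[:,1]<90)&(H[:,2]>120)&(X[:,2]>45)
    c=X[w].mean(0);u,s,vt=np.linalg.svd(X[w]-c);print(n,w.sum(),c,vt[0],s, X[w].min(0),X[w].max(0))
    t=near&(X[:,2]>12); c=X[t].mean(0);print("all",t.sum(),c,X[t].min(0),X[t].max(0))
    top=near&(X[:,2]>50);r=cv2.minAreaRect(X[top][:,:2].astype(np.float32));print("toprect",r)
    hi=(X[:,2]>128)&(X[:,2]<190)&(abs(X[:,0]-518)<60)&(abs(X[:,1]+240)<60)
    print("stud",hi.sum(),np.nanmedian(X[hi],0),X[hi].min(0),X[hi].max(0))
    ring=(abs(X[:,2]-97)<3)&(abs(X[:,0]-518)<70)&(abs(X[:,1]+240)<70)
    r=cv2.minEnclosingCircle(X[ring][:,:2].astype(np.float32));print("ring",ring.sum(),X[ring].mean(0),r)
    pl=(abs(X[:,2]-12)<4)&(X[:,0]>400)&(X[:,0]<760)&(abs(X[:,1]+200)<150)&(H[:,1]<60)
    r=cv2.minAreaRect(X[pl][:,:2].astype(np.float32));print("plate",pl.sum(),r)
    g=(H[:,0]>45)&(H[:,0]<75)&(H[:,1]>120)&(X[:,2]>20)&(X[:,2]<90)&(X[:,1]<-80)&(X[:,1]>-350)&(X[:,0]<710)&(X[:,0]>420)
    P=X[g];c=P.mean(0);_,_,vt=np.linalg.svd(P[:,:2]-c[:2]);print("last",g.sum(),c,vt[0],np.arctan2(vt[0][1],vt[0][0]))
E
```

```text
top 91 [505.69234897 287.29869328  56.57775659] [-0.98196853  0.18737272 -0.02508515] [171.69492733  34.13276198  17.50072293] [475.96611442 276.71429617  50.88199163] [536.6389284  298.04619495  61.13906073]
all 484 [504.88516273 279.80796034  48.80238408] [472.2872094  253.04422108  16.83742932] [539.56870276 319.00541333  61.13906073]
toprect ((506.2157897949219, 285.1522521972656), (39.08060836791992, 60.97246551513672), 79.52983093261719)
stud 142 [ 515.2242989  -233.24143435  145.38864313] [ 499.30114118 -251.42510897  128.00327767] [ 533.18656112 -217.1482511   163.19809521]
ring 213 [ 513.0216646  -230.85982459   95.97594484] ((516.1303100585938, -234.13821411132812), 33.92561721801758)
plate 1374 ((566.3026733398438, -211.9979705810547), (269.07000732421875, 110.5742416381836), 24.113426208496094)
last 1119 [ 596.1790696  -191.79056205   51.92553127] [-0.95816732 -0.28620864] -2.851325052417006
scene 45 [507.300772   287.6231813   57.16961873] [ 0.97434844 -0.22501748  0.00350137] [117.2833353   23.41120703  10.39706652] [477.81304691 278.97634701  52.3477046 ] [536.66556379 302.58162765  61.12844236]
all 424 [512.65099485 277.95602747  41.02525263] [474.55282104 252.85998317  12.19114536] [543.58699871 315.04987418  61.12844236]
toprect ((507.7306823730469, 283.1208801269531), (37.068756103515625, 64.07811737060547), 83.09954071044922)
stud 182 [ 522.3393505  -236.9315236   145.75342605] [ 499.58423719 -251.27859226  128.05136314] [ 536.50140294 -216.12248911  162.37236913]
ring 231 [ 526.23667377 -238.57619515   96.04356048] ((518.2798461914062, -233.39239501953125), 34.42779541015625)
plate 1442 ((568.7537231445312, -212.08103942871094), (272.0440368652344, 111.69645690917969), 24.591150283813477)
last 2058 [ 597.15028935 -211.43537836   52.62250438] [0.83163655 0.55532031] 0.5887480714992085
```

The stud is at about (517,-234), with the jack yawed about 24°. The nut is at about (507,287), its top end pointing toward (-0.98, 0.2). I'm moving above the nut's top end.

```bash
python3 -m creep '[{"tx":0.2,"ty":0,"tz":-0.07,"turn":0,"fingers":94},{"tx":0.4,"ty":0,"tz":-0.13,"turn":-0.01,"fingers":94},{"tx":0.6,"ty":0,"tz":-0.2,"turn":-0.02,"fingers":94},{"tx":0.8,"ty":0,"tz":-0.26,"turn":-0.03,"fingers":94},{"tx":1,"ty":0,"tz":-0.33,"turn":-0.033,"fingers":94},{"tx":1,"ty":0,"tz":-0.33,"turn":-0.033,"fingers":94}]' 5; python3 -c "
from cell import monitor
print(monitor.read_state())"
```

```text
clock: 0.75
eef_pos: [342.9, 395.5, 180.8]
eef_rot: [-1.572, -0.0, -0.215]
wrist_force: [-0.0, 1.2, -0.1]
finger_gap: 94.1
{'clock': 0.75, 'joints': array([ 7.87144059e-01,  2.42122298e-01,  1.59573780e+00, -9.68051188e-04,
        1.30489551e+00, -5.68409150e-01]), 'qd': array([ 0.08437153, -0.00330957,  0.00381846,  0.01624785,  0.00065206,
        0.09213184]), 'effort': array([-3.39229681e+00, -4.96155989e+01, -3.52218676e+01, -1.69554949e-01,
        3.86581791e-02, -1.41801294e+00]), 'eef_pos': array([342.88101   , 395.54132597, 180.84643388]), 'eef_rot': array([-1.57227913e+00, -1.60843727e-04, -2.14988072e-01]), 'wrist_force': array([-0.04002236,  1.18685969, -0.10767677]), 'moment': array([-0.00269027,  0.01439481,  0.01767428]), 'finger_gap': 94.07465644734306}
```

```bash
python3 -m creep '[{"tx":0.2,"ty":0.05,"tz":-0.09,"turn":0,"fingers":94},{"tx":0.4,"ty":0.12,"tz":-0.18,"turn":0,"fingers":94},{"tx":0.6,"ty":0.2,"tz":-0.27,"turn":0,"fingers":94},{"tx":0.8,"ty":0.3,"tz":-0.355,"turn":0,"fingers":94},{"tx":0.8,"ty":0.3,"tz":-0.355,"turn":0,"fingers":94},{"tx":0.8,"ty":0.3,"tz":-0.355,"turn":0,"fingers":94},{"tx":0.8,"ty":0.3,"tz":-0.355,"turn":0,"fingers":94}]' 5
cat >> h.py <<'E'
def look(f):
    from cell import monitor,optics
    s=monitor.read_state();d=optics.camera("wrist");d["pose"]=(s["eef_pos"],s["eef_rot"])
    cv2.imwrite("pics/"+f+".png",d["frame"][:,:,::-1]);pickle.dump(d,open(f+".pkl","wb"))
    return d,pts(d,d["pose"]),s
E
python3 - <<'E'
from h import *
d,W,s=look("w1");print(s["eef_pos"],s["eef_rot"],s["wrist_force"])
hsv=cv2.cvtColor(d["frame"],cv2.COLOR_RGB2HSV)
X=W.reshape(-1,3);H=hsv.reshape(-1,3)
near=(abs(X[:,0]-510)<60)&(abs(X[:,1]-285)<60)
r=near&((H[:,0]<6)|(H[:,0]>174))&(H[:,1]>150)&(H[:,2]>60)&(X[:,2]>8)&(X[:,2]<70)
w=near&(H[:,1]<60)&(H[:,2]>130)&(X[:,2]>48)&(X[:,2]<66)
for n,m in (("r",r),("w",w)):
    c=X[m].mean(0);_,sv,vt=np.linalg.svd(X[m][:,:2]-c[:2],full_matrices=False)
    print(n,m.sum(),c,vt[0],np.arctan2(vt[0][1],vt[0][0]),X[m].min(0),X[m].max(0))
a=np.array([np.cos(-.2),np.sin(-.2)])
t=near&(X[:,2]>48)&(X[:,2]<66);print(cv2.minAreaRect(X[t][:,:2].astype(np.float32)))
a=near&(X[:,2]>12)&(X[:,2]<66);print(cv2.minAreaRect(X[a][:,:2].astype(np.float32)))
E
```

```text
clock: 1.45
eef_pos: [483.4, 292.9, 121.4]
eef_rot: [-1.572, -0.0, -0.214]
wrist_force: [-0.5, 0.2, 0.2]
finger_gap: 94.0
[483.37986197 292.94600408 121.44471015] [-1.57183481e+00 -4.07506672e-04 -2.14004899e-01] [-0.49260788  0.19424823  0.15279926]
r 2334 [507.51093447 288.12315976  52.63783778] [-0.18846528 -0.98207985] -1.7603955179865598 [478.58081193 257.34078193  40.14237696] [537.25958951 318.50409268  60.31808992]
w 617 [501.06893451 288.75330191  58.86554626] [ 0.98286647 -0.18431904] -0.18537898576435208 [472.02247638 278.93379512  51.96835891] [533.28331397 297.68670309  61.37522463]
((502.97821044921875, 288.9206237792969), (44.69342803955078, 61.6208381652832), 79.43595123291016)
((502.8616943359375, 288.3399963378906), (54.670631408691406, 61.668270111083984), 78.71668243408203)
```

View pics/w1.png

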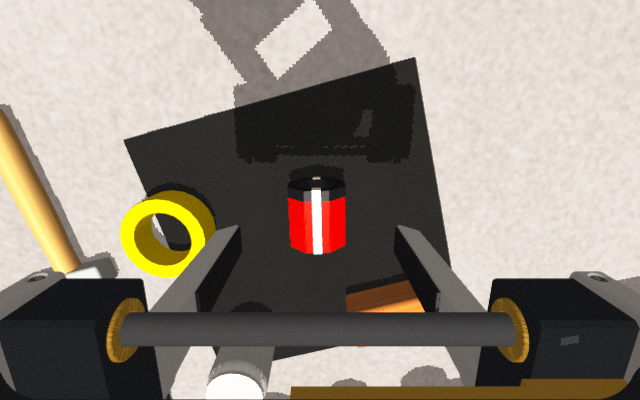

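The nut is at pixel (317,215), lined up with the tool, with its black band toward the robot. The grasp point is already 10 mm in from the top end, so I'll descend and grip.

```bash
python3 -m creep '[{"tx":0,"ty":0.15,"tz":0,"turn":-0.006,"fingers":94},{"tx":0,"ty":0.3,"tz":0,"turn":-0.006,"fingers":94},{"tx":0,"ty":0.42,"tz":0,"turn":-0.006,"fingers":94},{"tx":0,"ty":0.5,"tz":0,"turn":-0.006,"fingers":94},{"tx":0,"ty":0.55,"tz":0,"turn":-0.006,"fingers":94},{"tx":0,"ty":0.55,"tz":0,"turn":-0.006,"fingers":94},{"tx":0,"ty":0.55,"tz":0,"turn":-0.006,"fingers":60},{"tx":0,"ty":0.55,"tz":0,"turn":-0.006,"fingers":50},{"tx":0,"ty":0.55,"tz":0,"turn":-0.006,"fingers":50},{"tx":0,"ty":0.55,"tz":0,"turn":-0.006,"fingers":50},{"tx":0,"ty":0.55,"tz":0,"turn":-0.006,"fingers":50}]' 10; python3 - <<'E'
from h import *
d,W,s=look("w2");print(s["eef_pos"],s["eef_rot"],s["wrist_force"],s["finger_gap"])
E
```

```text
clock: 2.6
eef_pos: [483.5, 293.0, 11.9]
eef_rot: [-1.571, -0.001, -0.195]
wrist_force: [-0.2, 0.1, -0.3]
finger_gap: 57.5
[483.53203998 293.01060564  11.90627205] [-1.57137922e+00 -1.04540966e-03 -1.94759628e-01] [-0.20131877  0.09056891 -0.2623554 ] 57.489706161938585
```

View pics/w2.png

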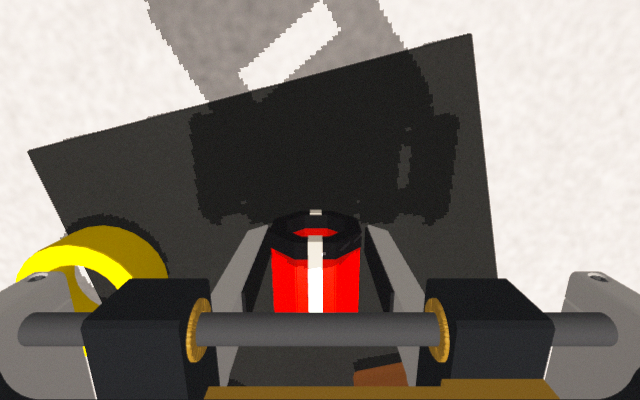

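```bash
python3 -m creep '[{"tx":0,"ty":0,"tz":0,"turn":0,"fingers":48},{"tx":0,"ty":0,"tz":0,"turn":0,"fingers":48},{"tx":0,"ty":0,"tz":0,"turn":0,"fingers":48},{"tx":0.02,"ty":-0.03,"tz":0,"turn":0,"fingers":48},{"tx":0.043,"ty":-0.06,"tz":0,"turn":0,"fingers":48},{"tx":0.07,"ty":-0.085,"tz":0,"turn":0,"fingers":48},{"tx":0.1,"ty":-0.107,"tz":0,"turn":0,"fingers":48},{"tx":0.135,"ty":-0.124,"tz":0,"turn":0,"fingers":48},{"tx":0.17,"ty":-0.137,"tz":0,"turn":0,"fingers":48},{"tx":0.17,"ty":-0.137,"tz":0,"turn":0,"fingers":48}]' 10; python3 - <<'E'
from h import *
d,W,s=look("w3");print(s["eef_pos"],s["eef_rot"],s["wrist_force"],s["finger_gap"])
E
```

```text
clock: 3.65
eef_pos: [517.8, 286.1, 39.5]
eef_rot: [-1.571, -0.001, -0.195]
wrist_force: [-1.2, 0.1, -2.3]
finger_gap: 53.6
[517.77762205 286.08751439  39.52825007] [-1.57134856e+00 -1.40961790e-03 -1.95379203e-01] [-1.15159818  0.06442731 -2.25123696] 53.614423589832114
```

View pics/w3.png

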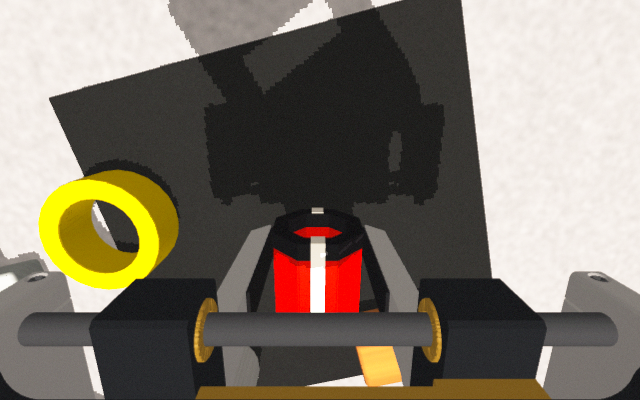

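The nut stayed level in the grip: the picture is unchanged, with the band still at rows 210–258. I'll go back down, lower the grip to 3 N and repeat the arc so it can swing.

```bash
python3 -m creep '[{"tx":-0.08,"ty":0.07,"tz":0,"turn":0,"fingers":48},{"tx":-0.17,"ty":0.12,"tz":0,"turn":0,"fingers":48},{"tx":-0.17,"ty":0.132,"tz":0,"turn":0,"fingers":48},{"tx":-0.17,"ty":0.132,"tz":0,"turn":0,"fingers":48}]' 3; python3 -m creep '[{"tx":0,"ty":0,"tz":0,"turn":0,"fingers":48},{"tx":0,"ty":0,"tz":0,"turn":0,"fingers":48},{"tx":0.02,"ty":-0.03,"tz":0,"turn":0,"fingers":48},{"tx":0.043,"ty":-0.06,"tz":0,"turn":0,"fingers":48},{"tx":0.07,"ty":-0.085,"tz":0,"turn":0,"fingers":48},{"tx":0.1,"ty":-0.107,"tz":0,"turn":0,"fingers":48},{"tx":0.1,"ty":-0.107,"tz":0,"turn":0,"fingers":48}]' 3; python3 - <<'E'
from h import *
d,W,s=look("w4");print(s["eef_pos"],s["eef_rot"],s["wrist_force"],s["finger_gap"])
E
```

```text
clock: 4.1
eef_pos: [483.8, 292.8, 12.8]
eef_rot: [-1.572, -0.0, -0.195]
wrist_force: [-0.7, 0.1, -0.8]
finger_gap: 54.0
clock: 4.8
eef_pos: [504.6, 288.9, 35.1]
eef_rot: [-1.571, -0.002, -0.195]
wrist_force: [-1.5, 0.2, 1.6]
finger_gap: 53.7
[504.61672373 288.85752543  35.11307609] [-1.57110359 -0.00165758 -0.19529609] [-1.45310192  0.2342999   1.57728282] 53.740267498304775
```

View pics/w4.png

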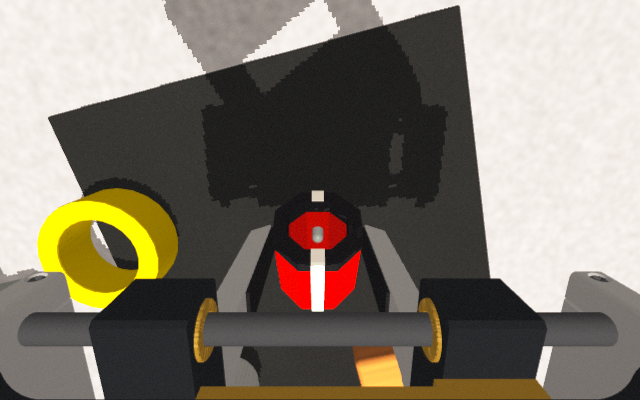

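It swings now: the top face and bore are visible at (317,230). Continuing the arc.

```bash
python3 -m creep '[{"tx":0.035,"ty":-0.018,"tz":0,"turn":0,"fingers":48},{"tx":0.07,"ty":-0.03,"tz":0,"turn":0,"fingers":48},{"tx":0.105,"ty":-0.038,"tz":0,"turn":0,"fingers":48},{"tx":0.142,"ty":-0.042,"tz":0,"turn":0,"fingers":48},{"tx":0.18,"ty":-0.04,"tz":0,"turn":0,"fingers":48},{"tx":0.216,"ty":-0.034,"tz":0,"turn":0,"fingers":48},{"tx":0.25,"ty":-0.022,"tz":0,"turn":0,"fingers":48},{"tx":0.285,"ty":-0.008,"tz":0,"turn":0,"fingers":48},{"tx":0.285,"ty":-0.008,"tz":0,"turn":0,"fingers":48}]' 3; python3 - <<'E'
from h import *
d,W,s=look("w5");print(s["eef_pos"],s["eef_rot"],s["wrist_force"],s["finger_gap"])
E
```

```text
clock: 5.75
eef_pos: [560.7, 277.5, 35.9]
eef_rot: [-1.571, -0.001, -0.196]
wrist_force: [2.4, 0.1, 3.6]
finger_gap: 53.7
[560.73541002 277.54760251  35.89211847] [-1.57139222e+00 -1.24666436e-03 -1.95710021e-01] [2.43238351 0.07956873 3.63942966] 53.71525954769844
```

View pics/w5.png

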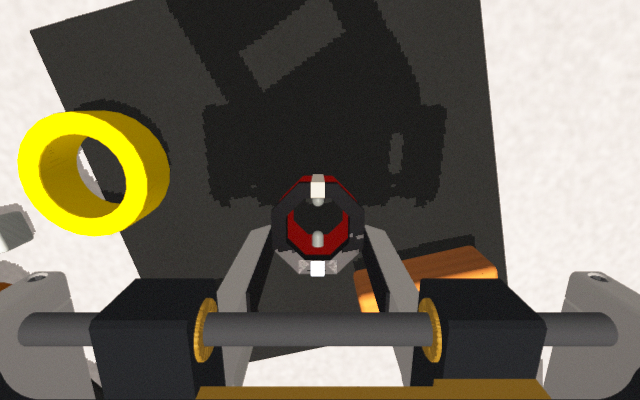

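```bash
cat >> h.py <<'E'
def plane(W,c,r0=20,r1=29,z0=20,z1=300):
    X=W.reshape(-1,3);q=np.hypot(X[:,0]-c[0],X[:,1]-c[1]);m=(q<r1)&(X[:,2]>z0)&(X[:,2]<z1)
    P=X[m];P=P[P[:,2]>np.percentile(P[:,2],60)-6]
    for _ in range(8):
        cc=P.mean(0);n=np.linalg.svd(P-cc,full_matrices=False)[2][2];n*=np.sign(n[2]);e=(P-cc)@n
        Q=P[abs(e)<max(1.5,1.5*e.std())]
        if len(Q)<30:break
        P=Q
    return P.mean(0),n,len(P),P
E
python3 - <<'E'
from h import *
d=pickle.load(open("w5.pkl","rb"));W=pts(d,d["pose"])
c,n,k,P=plane(W,(560,277),z0=40,z1=80);print(c,n,k,P.min(0),P.max(0)); print(np.degrees(np.arccos(n[2])))
E
```

```text
[560.3929033  276.93740087  68.33534591] [-0.13286701  0.02458901  0.99082881] 2265 [531.4693672  250.6387491   63.86435883] [578.643664   305.90541375  71.95133128]
7.765740308950976
```

The nut leans 7.7° toward the robot and its weight is still inside the support edge, so it should fall flat when released. Opening and measuring.

```bash
python3 -m creep '[{"tx":0.01,"ty":0.005,"tz":0,"turn":0,"fingers":56},{"tx":0.01,"ty":0.005,"tz":0,"turn":0,"fingers":62},{"tx":0.01,"ty":0.005,"tz":0,"turn":0,"fingers":70},{"tx":0.01,"ty":0.005,"tz":0,"turn":0,"fingers":80},{"tx":0.01,"ty":0.005,"tz":0,"turn":0,"fingers":80},{"tx":0.01,"ty":0.005,"tz":0,"turn":0,"fingers":80}]' 3; python3 - <<'E'
from h import *
d,W,s=look("w6");print(s["eef_pos"],s["eef_rot"],s["wrist_force"],s["finger_gap"])
c,n,k,P=plane(W,(563,277),z0=45,z1=80);print(c,n,k,P.min(0),P.max(0),np.degrees(np.arccos(n[2])))
print(cv2.minAreaRect(P[:,:2].astype(np.float32)),cv2.minEnclosingCircle(P[:,:2].astype(np.float32)))
E
```

```text
clock: 6.4
eef_pos: [562.1, 277.3, 35.1]
eef_rot: [-1.571, -0.001, -0.195]
wrist_force: [0.5, 0.0, -0.2]
finger_gap: 79.9
[562.14402698 277.3428569   35.05596564] [-1.57147556e+00 -9.38900482e-04 -1.95456874e-01] [ 0.48691214  0.01349923 -0.1843782 ] 79.91161857363825
[561.4008283  277.51564701  64.06393059] [ 5.11808957e-04 -1.60374630e-03  9.99998583e-01] 2764 [534.099603   249.975366    62.53698692] [587.06939229 305.76103534  65.5507181 ] 0.09645371828872887
((559.5897827148438, 278.0662536621094), (53.10190200805664, 52.381961822509766), 32.17045211791992) ((560.2603149414062, 278.20330810546875), 28.416614532470703)
```

View pics/w6.png

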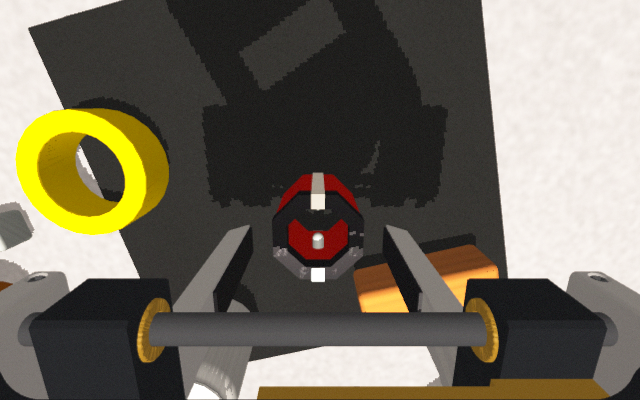

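The nut now stands upright, with 0.1° of tilt, the black band on top and its centre at about (560,278). I'll lower by 10 mm and grip firmly.

```bash
python3 -m creep '[{"tx":-0.009,"ty":0.03,"tz":0.002,"turn":0,"fingers":80},{"tx":-0.009,"ty":0.05,"tz":0.002,"turn":0,"fingers":70},{"tx":-0.009,"ty":0.05,"tz":0.002,"turn":0,"fingers":50},{"tx":-0.009,"ty":0.05,"tz":0.002,"turn":0,"fingers":45},{"tx":-0.009,"ty":0.05,"tz":0.002,"turn":0,"fingers":45},{"tx":-0.009,"ty":0.05,"tz":0.002,"turn":0,"fingers":45},{"tx":-0.009,"ty":0.05,"tz":0.002,"turn":0,"fingers":45},{"tx":-0.009,"ty":-0.2,"tz":0.002,"turn":0,"fingers":45},{"tx":-0.009,"ty":-0.4,"tz":0.002,"turn":0,"fingers":45},{"tx":-0.009,"ty":-0.6,"tz":0.002,"turn":0,"fingers":45},{"tx":-0.009,"ty":-0.75,"tz":0.002,"turn":0,"fingers":45},{"tx":-0.009,"ty":-0.85,"tz":0.002,"turn":0,"fingers":45},{"tx":-0.009,"ty":-0.85,"tz":0.002,"turn":0,"fingers":45}]' 35; python3 - <<'E'
from h import *
d,W,s=look("w7");print(s["eef_pos"],s["eef_rot"],s["wrist_force"],s["finger_gap"],s["joints"])
E
```

```text
clock: 7.75
eef_pos: [561.2, 278.6, 207.9]
eef_rot: [-1.569, -0.005, -0.195]
wrist_force: [0.4, -0.7, -3.3]
finger_gap: 53.4
[561.15050042 278.60646147 207.87237233] [-1.56885692 -0.00480027 -0.19538943] [ 0.37659539 -0.68707266 -3.27754424] 53.43595837319562 [ 4.02903213e-01  4.53558213e-01  1.25052641e+00 -1.11174944e-03
  1.43244932e+00 -9.72357805e-01]
```

View pics/w7.png

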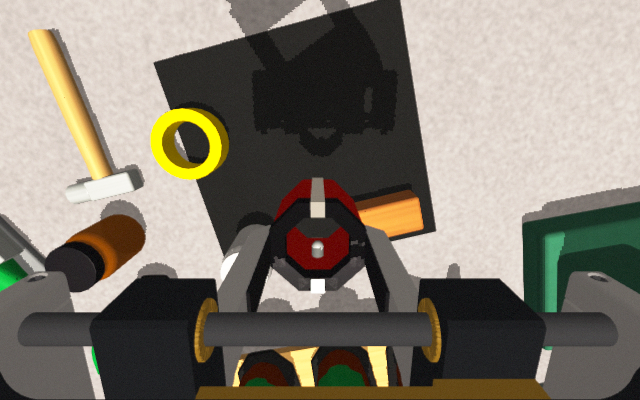

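```bash
python3 -m creep '[{"tx":0.04,"ty":0,"tz":-0.15,"turn":0,"fingers":45},{"tx":0.09,"ty":0,"tz":-0.35,"turn":0,"fingers":45},{"tx":0.14,"ty":0,"tz":-0.55,"turn":0,"fingers":45},{"tx":0.2,"ty":0,"tz":-0.75,"turn":0,"fingers":45},{"tx":0.25,"ty":0,"tz":-0.95,"turn":0,"fingers":45}]' 35
python3 -m creep '[{"tx":0.05,"ty":0,"tz":-0.2,"turn":0,"fingers":45},{"tx":0.1,"ty":0,"tz":-0.4,"turn":0,"fingers":45},{"tx":0.15,"ty":0,"tz":-0.6,"turn":0,"fingers":45},{"tx":0.2,"ty":0,"tz":-0.8,"turn":0,"fingers":45},{"tx":0.25,"ty":0,"tz":-0.95,"turn":0,"fingers":45}]' 35
python3 - <<'E'
from h import *
from cell import monitor
s=monitor.read_state();R=Ro.from_euler("xyz",s["eef_rot"]).as_matrix()
print(s["wrist_force"],(R.T@(np.array([600,-306,208])-s["eef_pos"]))/200,(s["eef_rot"][2]+0.71)/np.pi)
E
```

```text
clock: 8.3
eef_pos: [571.9, 80.6, 203.3]
eef_rot: [-1.571, 0.001, -0.195]
wrist_force: [1.0, -0.6, -1.8]
finger_gap: 53.7
clock: 8.8
eef_pos: [583.2, -117.7, 201.2]
eef_rot: [-1.571, 0.004, -0.196]
wrist_force: [0.3, 1.4, -3.1]
finger_gap: 53.4
[ 0.26774604  1.42844525 -3.06169854] [ 0.26606339 -0.03426403 -0.90677529] 0.1634630103704684
```

```bash
python3 -m creep '[{"tx":0.06,"ty":-0.01,"tz":-0.2,"turn":0.04,"fingers":45},{"tx":0.12,"ty":-0.02,"tz":-0.4,"turn":0.08,"fingers":45},{"tx":0.18,"ty":-0.03,"tz":-0.6,"turn":0.12,"fingers":45},{"tx":0.23,"ty":-0.035,"tz":-0.8,"turn":0.15,"fingers":45},{"tx":0.266,"ty":-0.04,"tz":-0.9,"turn":0.163,"fingers":45},{"tx":0.266,"ty":-0.04,"tz":-0.905,"turn":0.163,"fingers":45},{"tx":0.266,"ty":-0.04,"tz":-0.905,"turn":0.163,"fingers":45},{"tx":0.266,"ty":-0.04,"tz":-0.905,"turn":0.163,"fingers":45},{"tx":0.266,"ty":-0.04,"tz":-0.905,"turn":0.163,"fingers":45}]' 35
python3 - <<'E'
from h import *
d,W,s=look("w8");print(s["eef_pos"],s["eef_rot"],s["wrist_force"],s["finger_gap"],s["qd"].max())
crop(d,180,460,0,380,2 if 0 else 1.5,"pics/w8c.png")
X=W.reshape(-1,3);near=np.hypot(X[:,0]-517,X[:,1]+234)<50
for z0,z1 in((90,102),(140,150),(156,164)):
    m=near&(X[:,2]>z0)&(X[:,2]<z1)
    if m.sum(): print(z0,m.sum(),X[m].mean(0),cv2.minEnclosingCircle(X[m][:,:2].astype(np.float32)))
E
```

```text
clock: 9.7
eef_pos: [600.2, -304.5, 208.9]
eef_rot: [-1.573, 0.003, -0.707]
wrist_force: [-0.6, -0.1, -2.8]
finger_gap: 53.6
[ 600.19233609 -304.50643091  208.92356374] [-1.57314606  0.00322974 -0.70682258] [-0.63911584 -0.11987927 -2.79384418] 53.560856964230055 0.002043739870078767
90 2548 [ 515.03139905 -232.91134625   97.13756833] ((513.6646728515625, -232.0783233642578), 34.3925666809082)
140 852 [ 513.53488054 -232.45567254  146.87596348] ((513.4678955078125, -232.38563537597656), 17.72789764404297)
156 290 [ 513.69242473 -232.48211414  159.65813001] ((514.957275390625, -231.59133911132812), 12.673142433166504)
```

View pics/w8.png

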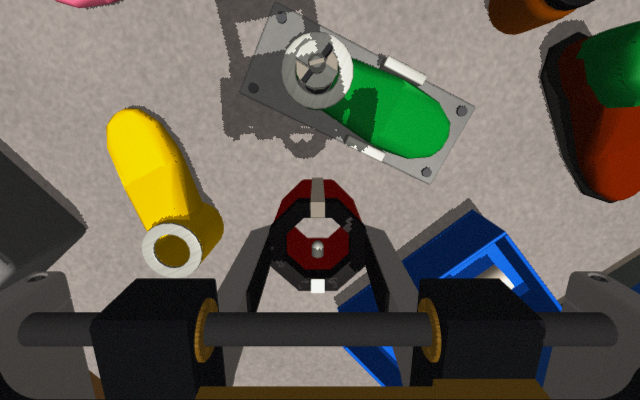

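```bash
python3 - <<'E'
from h import *
d=pickle.load(open("w8.pkl","rb"));W=pts(d,d["pose"])
a=cv2.resize(d["frame"][20:130,262:372,::-1],(500,500),interpolation=cv2.INTER_CUBIC)
b=cv2.resize(d["frame"][170:300,255:385,::-1],(300,300));c=np.zeros((500,300,3),np.uint8);c[:300]=b
cv2.imwrite("pics/w8z.png",np.hstack([a,c]))
c,n,k,P=plane(W,(600,-305),z0=230,z1=260);print(c,n,k,P.min(0),P.max(0))
print(cv2.minEnclosingCircle(P[:,:2].astype(np.float32)),cv2.minAreaRect(P[:,:2].astype(np.float32)))
# thread top plateau & pilot top
X=W.reshape(-1,3);near=np.hypot(X[:,0]-513.5,X[:,1]+232.3)<25
for z0,z1 in((126,132),(143,149),(151,157),(157,163)):
    m=near&(X[:,2]>z0)&(X[:,2]<z1);print(z0,m.sum(),X[m].mean(0))
E
```

```text
[ 598.60739035 -303.79635029  247.91676007] [ 6.27129002e-03 -5.05925596e-04  9.99980207e-01] 3475 [ 571.04276042 -331.16436837  246.3032234 ] [ 626.33790768 -276.03228988  249.52068352]
((599.3668212890625, -304.3231506347656), 28.706844329833984) ((598.2562866210938, -303.56005859375), (54.558326721191406, 54.57592010498047), 5.517151832580566)
126 293 [ 512.24489546 -232.1813074   128.95499717]
143 835 [ 513.49209446 -232.4007388   146.95259148]
151 192 [ 513.85297921 -232.23327243  154.99928974]
157 265 [ 513.68272194 -232.40063879  159.91988913]
```

View pics/w8z.png

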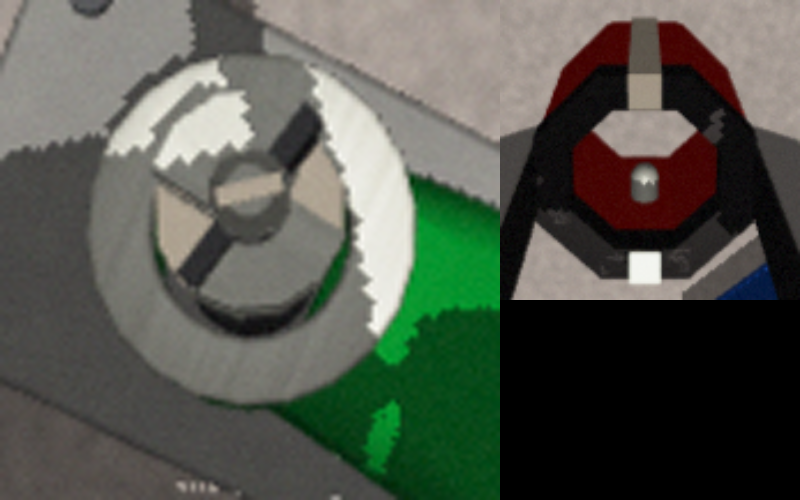

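```bash
cat >> h.py <<'E'
def studang(d,W,c):
    H=cv2.cvtColor(d["frame"],cv2.COLOR_RGB2HSV).reshape(-1,3).astype(int);X=W.reshape(-1,3)
    q=X[:,:2]-c;r=np.hypot(*q.T);th=np.degrees(np.arctan2(q[:,1],q[:,0]))
    out={}
    m=(r<19)&(r>9)&(abs(X[:,2]-128)<5);out["start"]=m
    m=(r<19)&(r>8)&(abs(X[:,2]-155)<3);out["fence"]=m
    F=d["frame"].reshape(-1,3).astype(int)
    m=(r<7.5)&(abs(X[:,2]-160)<3)&(F.sum(1)>np.percentile(F[(r<7.5)&(abs(X[:,2]-160)<3)].sum(1),65));out["bar"]=m
    for k,m in out.items():
        z=np.exp(2j*np.radians(th[m]));w=r[m]**2
        print(k,m.sum(),"angle mod180:",np.degrees(np.angle((z*w).sum()))/2,"coh",abs((z*w).sum())/w.sum(), X[m].mean(0))
E
python3 - <<'E'
from h import *
d=pickle.load(open("w8.pkl","rb"));W=pts(d,d["pose"])
studang(d,W,np.array([513.7,-232.4]))
E
```

```text
start 294 angle mod180: 62.18610997033552 coh 0.747582739587325 [ 512.8605982  -232.02166103  128.83402179]
fence 143 angle mod180: -79.45329392927071 coh 0.9821909271589018 [ 513.44813762 -231.699197    154.88617742]
bar 92 angle mod180: 65.16257924289663 coh 0.33299794262150756 [ 513.24877933 -232.19424736  161.39009394]
```

The stud's starts lie at about 62.5° (fence, wedges and bar agree), so not along the jack. Target nut yaw is -182.5°, then -117.5° to drop in, then about -216° to run home. I'm rotating the tool now and will look again from that orientation.

```bash
python3 -m creep '[{"tx":-0.05,"ty":-0.05,"tz":-0.02,"turn":0.045,"fingers":45},{"tx":-0.1,"ty":-0.05,"tz":-0.04,"turn":0.09,"fingers":45},{"tx":-0.16,"ty":-0.05,"tz":-0.06,"turn":0.135,"fingers":45},{"tx":-0.22,"ty":-0.05,"tz":-0.08,"turn":0.18,"fingers":45},{"tx":-0.28,"ty":-0.05,"tz":-0.1,"turn":0.225,"fingers":45},{"tx":-0.34,"ty":-0.05,"tz":-0.12,"turn":0.27,"fingers":45},{"tx":-0.4,"ty":-0.05,"tz":-0.14,"turn":0.315,"fingers":45},{"tx":-0.46,"ty":-0.05,"tz":-0.16,"turn":0.36,"fingers":45},{"tx":-0.52,"ty":-0.05,"tz":-0.18,"turn":0.405,"fingers":45},{"tx":-0.58,"ty":-0.05,"tz":-0.2,"turn":0.45,"fingers":45},{"tx":-0.64,"ty":-0.05,"tz":-0.22,"turn":0.495,"fingers":45},{"tx":-0.7,"ty":-0.05,"tz":-0.24,"turn":0.54,"fingers":45},{"tx":-0.76,"ty":-0.05,"tz":-0.26,"turn":0.585,"fingers":45},{"tx":-0.82,"ty":-0.05,"tz":-0.28,"turn":0.63,"fingers":45},{"tx":-0.88,"ty":-0.05,"tz":-0.3,"turn":0.675,"fingers":45},{"tx":-0.94,"ty":-0.04,"tz":-0.33,"turn":0.72,"fingers":45},{"tx":-0.996,"ty":-0.02,"tz":-0.345,"turn":0.765,"fingers":45},{"tx":-0.996,"ty":0,"tz":-0.345,"turn":0.789,"fingers":45},{"tx":-0.996,"ty":0,"tz":-0.345,"turn":0.789,"fingers":45},{"tx":-0.996,"ty":0,"tz":-0.345,"turn":0.789,"fingers":45}]' 35
python3 -m creep '[{"tx":0,"ty":0,"tz":0,"turn":0,"fingers":45},{"tx":0,"ty":0,"tz":0,"turn":0,"fingers":45}]'
python3 - <<'E'
from h import *
d,W,s=look("w9");print(s["eef_pos"],s["eef_rot"],s["wrist_force"],s["finger_gap"],s["joints"],abs(s["qd"]).max())
X=W.reshape(-1,3)
near=np.hypot(X[:,0]-514,X[:,1]+233)<40
for z0,z1,R in((90,102,40),(143,149,22),(151,157,22),(157,163,10)):
    m=(np.hypot(X[:,0]-514,X[:,1]+233)<R)&(X[:,2]>z0)&(X[:,2]<z1)
    if m.sum(): print(z0,m.sum(),X[m].mean(0),cv2.minEnclosingCircle(X[m][:,:2].astype(np.float32)))
t=s["eef_pos"]
c,n,k,P=plane(W,t[:2],z0=t[2]+22,z1=t[2]+55);print("nut",c,n,k,cv2.minEnclosingCircle(P[:,:2].astype(np.float32)))
studang(d,W,np.array([514,-232.5]))
E
```

```text
clock: 11.75
eef_pos: [404.1, -227.5, 210.2]
eef_rot: [-1.571, -0.003, 3.101]
wrist_force: [-0.1, -0.3, -3.5]
finger_gap: 53.6
clock: 11.95
eef_pos: [404.3, -227.5, 210.3]
eef_rot: [-1.57, -0.003, 3.102]
wrist_force: [0.2, 0.6, -3.2]
finger_gap: 53.8
[ 404.29349401 -227.47218815  210.33364247] [-1.57034834e+00 -2.97989366e-03  3.10221555e+00] [ 0.23741743  0.59711239 -3.23415847] 53.75291946984513 [-0.59023942  0.08453633  1.70940774 -0.00198978  1.34995361  1.02037145] 0.010014447291911352
90 2569 [ 512.44732012 -232.03699305   97.12786739] ((513.889404296875, -232.62289428710938), 34.50678634643555)
143 820 [ 513.50403235 -232.42296201  146.94666956] ((513.4614868164062, -232.56915283203125), 17.61862564086914)
151 192 [ 513.21286026 -232.44242403  155.01296957] ((514.6405639648438, -232.29244995117188), 16.982879638671875)
157 264 [ 513.19355459 -232.49443927  159.96800322] ((513.4105834960938, -232.39218139648438), 6.884922981262207)
nut [ 404.88484426 -227.23682761  249.44951995] [ 0.00263563 -0.00131392  0.99999566] 3729 ((404.0531005859375, -227.38558959960938), 28.936450958251953)
start 290 angle mod180: 59.17145557129128 coh 0.7724529091079921 [ 513.22657892 -233.88749795  128.81112096]
fence 144 angle mod180: -79.49105491437231 coh 0.9781477930962235 [ 513.4217134  -232.51801818  154.94292427]
bar 93 angle mod180: 61.72110697566308 coh 0.3001154215076187 [ 513.63705491 -232.60105281  161.38499267]
```

View pics/w9.png

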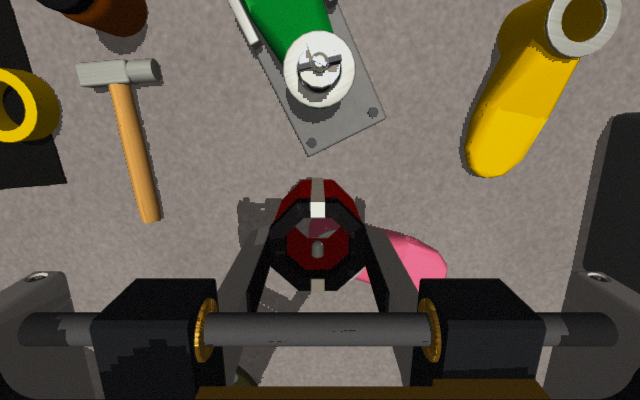

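```bash
python3 - <<'E'
from h import *
for f in("w7","w8","w9"):
    d=pickle.load(open(f+".pkl","rb"));t,r=d["pose"];W=pts(d,d["pose"])
    c,n,k,P=plane(W,t[:2],z0=t[2]+22,z1=t[2]+55,r1=33)
    Q=(P-t)@Ro.from_euler("xyz",r).as_matrix();Q=Q[abs((P-c)@n)<0.8]
    h=cv2.convexHull(Q[:,[0,2]].astype(np.float32));m=cv2.moments(h)
    m2=abs(Q[:,2])<8  # along stripe
    m3=abs(Q[:,0])<8
    print(f,len(Q),"hullc",m["m10"]/m["m00"],m["m01"]/m["m00"],"x ext",np.percentile(Q[m2,0],[.5,99.5]),"z ext",np.percentile(Q[m3,2],[.5,99.5]),"y",np.median(Q[:,1]))
    F=d["frame"].reshape(-1,3).astype(int);X=((W.reshape(-1,3)-t)@Ro.from_euler("xyz",r).as_matrix())
    w=(abs(X[:,1]+39)<3)&(F.min(1)>95)&(np.hypot(X[:,0],X[:,2])<33)
    for sgn in(1,-1):
        q=X[w&(np.sign(X[:,0])==sgn)];print("   stripe",sgn,len(q),q.mean(0) if len(q) else "")
E
```

```text
w7 3012 hullc -2.733093283108541 0.27390102918950965 x ext [-30.70478405  25.55352813] z ext [-26.40739603  27.41968909] y -39.04333146344126
   stripe 1 224 [ 20.43633355 -39.77832397   0.41925083]
   stripe -1 300 [-24.91728672 -39.56436854   0.1348097 ]
w8 3033 hullc -2.7841528215381093 -0.2541302537674107 x ext [-30.72025702  25.14523206] z ext [-27.39746642  26.27991703] y -38.98610619478427
   stripe 1 197 [ 21.09274281 -39.78717467  -0.35867057]
   stripe -1 222 [-26.04790693 -39.90775489  -0.53187967]
w9 3064 hullc 1.1388838198547195 -0.7501258103862513 x ext [-26.84612951  29.55019675] z ext [-30.63781494  27.65323069] y -39.09778208629247
   stripe 1 159 [ 25.29469609 -39.84181916  -0.59812394]
   stripe -1 238 [-22.2218267  -39.906586    -0.87076026]
```

```bash
python3 - <<'E'
from h import *
for f in("w6","w7","w8","w9"):
    d=pickle.load(open(f+".pkl","rb"));F=d["frame"].astype(int);z=d["range_z"]
    col=F[170:300,317].min(1)
    rows=np.arange(170,300);print(f,d["pose"],"bright rows",rows[col>110])
    print("  z",z[212,317],z[284,317],z[235,282],z[235,352])
    M=d["mount"]
    for (u,v) in((317,212),(317,284)):
        zz=z[v,u];p=np.array([(u-d["cx"])/d["fx"]*zz,(v-d["cy"])/d["fy"]*zz,zz]);print("  ",M[:3,:3]@p+M[:3,3])
    print(M[:3,3])
E
```

```text
w6 (array([562.14402698, 277.3428569 ,  35.05596564]), array([-1.57147556e+00, -9.38900482e-04, -1.95456874e-01])) bright rows [173 174 175 176 177 178 179 180 181 182 183 184 185 186 187 188 189 190
 191 192 193 194 195 196 197 198 199 200 201 202 203 204 205 206 207 208
 209 233 234 235 236 237 238 239 240 241 242 243 244 245 246 247 248 268
 269 270 271 272 273 274 275 276 277 278 279 280 281]
  z 248.39958 264.04254 188.16563 187.9993
   [-0.41809981 31.27415883  0.17737094]
   [62.63392271 29.8638375   0.16133647]
[ -80.51094086 -204.25299658    0.31582145]
w7 (array([561.15050042, 278.60646147, 207.87237233]), array([-1.56885692, -0.00480027, -0.19538943])) bright rows [179 181 182 183 184 185 186 187 188 189 190 191 193 194 195 196 197 198
 199 200 201 202 203 204 205 206 207 208 209 210 211 212 213 214 215 216
 217 242 243 244 245 246 247 248 249 250 251 252 253 254 255 256 257 279
 280 281 282 283 284 285 286 287 288 289 290 291 292 293 294 295 296 297
 298 299]
  z 173.5915 185.10092 177.50504 177.71101
   [-24.53497707 -39.66375088   0.22164114]
   [ 19.84135755 -40.137296
[... 401 characters left out ...]
3 284 285 286 287 288 289 290 291 292 293 294 295 296 297 298 299]
  z 174.04813 185.06602 177.92131 178.38373
   [-24.34125345 -39.20246688  -0.79208322]
   [ 19.86913605 -40.13019871  -0.80307904]
[ -80.42428074 -204.24347564   -0.6666249 ]
w9 (array([ 404.29349401, -227.47218815,  210.33364247]), array([-1.57034834e+00, -2.97989366e-03,  3.10221555e+00])) bright rows [170 171 172 173 174 175 176 202 203 204 205 206 207 208 209 210 211 212
 213 214 215 216 217 280 282 284 286 287 289 292 293 294 295 296 297 298
 299]
  z 173.25146 184.91699 177.66907 178.32214
   [-20.81671114 -39.99269027  -0.87851203]
   [ 23.56943532 -40.32294338  -0.88971179]
[ -76.73846072 -204.24563624   -0.61087532]
```

The calibration error turned out to be a constant world offset of about (-1.9, 0.7) mm. Corrected, the stud is at (515.4,-233.2) and the nut sits at tool x ≈ -0.7. I'm moving over the stud.

```bash
python3 -m creep '[{"tx":-0.15,"ty":0,"tz":0.002,"turn":0,"fingers":45},{"tx":-0.3,"ty":0,"tz":0.004,"turn":0,"fingers":45},{"tx":-0.44,"ty":0,"tz":0.006,"turn":0,"fingers":45},{"tx":-0.52,"ty":0,"tz":0.006,"turn":0,"fingers":45},{"tx":-0.5525,"ty":0.03,"tz":0.006,"turn":0,"fingers":45},{"tx":-0.5525,"ty":0.08,"tz":0.006,"turn":0,"fingers":45},{"tx":-0.5525,"ty":0.11,"tz":0.006,"turn":0,"fingers":45},{"tx":-0.5525,"ty":0.11,"tz":0.006,"turn":0,"fingers":45},{"tx":-0.5525,"ty":0.11,"tz":0.006,"turn":0,"fingers":45},{"tx":-0.5525,"ty":0.11,"tz":0.006,"turn":0,"fingers":45}]' 25
python3 - <<'E'
from h import *
d,W,s=look("w10");print(s["eef_pos"],s["eef_rot"],s["wrist_force"],s["finger_gap"],d["mount"][:3,3])
crop(d,230,400,160,300,4,"pics/w10z.png")
E
```

```text
clock: 13.0
eef_pos: [514.5, -233.3, 188.5]
eef_rot: [-1.57, -0.002, 3.101]
wrist_force: [0.4, -0.4, -2.5]
finger_gap: 53.6
[ 514.45746306 -233.25774192  188.51892835] [-1.56998728e+00 -2.23851069e-03  3.10148406e+00] [ 0.38986125 -0.37918373 -2.47165401] 53.5851103522243 [ -76.73871314 -204.24708196   -0.60924482]
```

View pics/w10z.png

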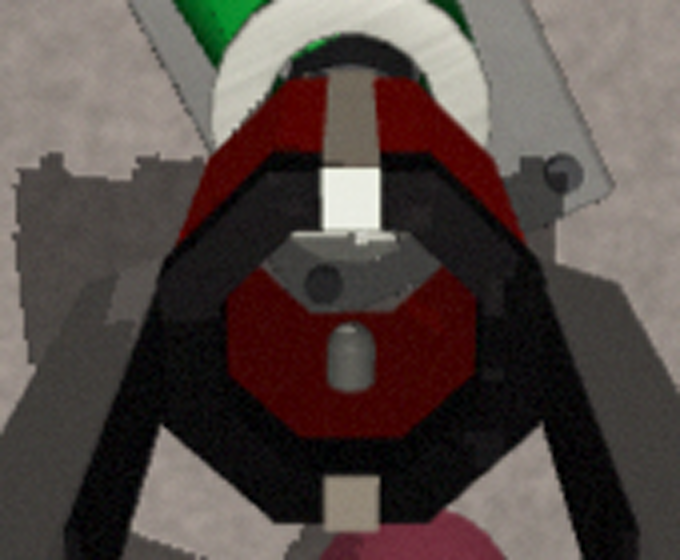

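```bash
python3 -m creep '[{"tx":0,"ty":0.03,"tz":0,"turn":0,"fingers":45},{"tx":0,"ty":0.06,"tz":0,"turn":0,"fingers":45},{"tx":0,"ty":0.09,"tz":0,"turn":0,"fingers":45},{"tx":0,"ty":0.11,"tz":0,"turn":0,"fingers":45},{"tx":0,"ty":0.13,"tz":0,"turn":0,"fingers":45},{"tx":0,"ty":0.15,"tz":0,"turn":0,"fingers":45},{"tx":0,"ty":0.15,"tz":0,"turn":0,"fingers":45}]' 25; python3 -m creep '[{"tx":0,"ty":0.015,"tz":0,"turn":0,"fingers":45},{"tx":0,"ty":0.03,"tz":0,"turn":0,"fingers":45},{"tx":0,"ty":0.045,"tz":0,"turn":0,"fingers":45},{"tx":0,"ty":0.06,"tz":0,"turn":0,"fingers":45},{"tx":0,"ty":0.06,"tz":0,"turn":0,"fingers":45}]' 25
```

```text
clock: 13.75
eef_pos: [514.3, -233.1, 157.9]
eef_rot: [-1.57, -0.003, 3.102]
wrist_force: [-0.9, -0.2, -2.8]
finger_gap: 53.6
clock: 14.25
eef_pos: [514.0, -233.0, 145.4]
eef_rot: [-1.571, -0.004, 3.102]
wrist_force: [-0.0, -0.0, -2.7]
finger_gap: 53.9
```

```bash
python3 -m creep '[{"tx":0,"ty":0.008,"tz":0,"turn":0,"fingers":45},{"tx":0,"ty":0.014,"tz":0,"turn":0,"fingers":45},{"tx":0,"ty":0.02,"tz":0,"turn":0,"fingers":45},{"tx":0,"ty":0.02,"tz":0,"turn":0,"fingers":45}]' 15
```

```text
clock: 14.65
eef_pos: [514.1, -233.1, 141.9]
eef_rot: [-1.57, -0.003, 3.102]
wrist_force: [-0.9, 1.7, 2.9]
finger_gap: 54.1
```

Contact at TCP z 141.9, as expected. Releasing so the nut rests, then looking.

```bash
python3 -m creep '[{"tx":0,"ty":0,"tz":0,"turn":0,"fingers":58},{"tx":0,"ty":0,"tz":0,"turn":0,"fingers":64},{"tx":0,"ty":0,"tz":0,"turn":0,"fingers":64},{"tx":0,"ty":0,"tz":0,"turn":0,"fingers":64},{"tx":0,"ty":0,"tz":0,"turn":0,"fingers":64}]' 15
cat >> h.py <<'E'
def nutrep(f):
    d,W,s=look(f);t,r=d["pose"];print(t,np.degrees(r[2]),"F",s["wrist_force"].round(1),"gap",s["finger_gap"],"t",s["clock"])
    W=W-np.array([-1.9,.7,.95])
    c,n,k,P=plane(W,(515.4,-233.2),z0=130,z1=205,r1=33);P=P[abs((P-c)@n)<0.8]
    h=cv2.convexHull(P[:,:2].astype(np.float32));m=cv2.moments(h)
    print("nut centre",m["m10"]/m["m00"],m["m01"]/m["m00"],"bottom over stud",np.median(P[:,2])-72,"tilt",np.degrees(np.arccos(n[2])),k)
    F=d["frame"].reshape(-1,3).astype(int);X=W.reshape(-1,3);q=X[:,:2]-[515.4,-233.2];rr=np.hypot(*q.T)
    w=(abs(X[:,2]-np.median(P[:,2]))<1.5)&(rr<30)&(rr>19)&(F.min(1)>85)
    z=np.exp(2j*np.arctan2(q[w,1],q[w,0]));print("stripe yaw mod180",np.degrees(np.angle(z.sum()))/2,"coh",abs(z.mean()),w.sum())
    return d
E
python3 - <<'E'
from h import *
d=nutrep("w11");crop(d,230,400,160,300,4,"pics/w11z.png")
E
```

```text
clock: 15.15
eef_pos: [514.1, -233.1, 141.9]
eef_rot: [-1.57, -0.003, 3.102]
wrist_force: [0.7, -0.7, 0.1]
finger_gap: 64.2
[ 514.11482775 -233.112032    141.85856811] 177.70842699328915 F [ 0.7 -0.7  0.1] gap 64.22043938480013 t 15.15
nut centre 514.6636113945359 -233.11267053613807 bottom over stud 108.08387141174978 tilt 0.21996295005399477 3837
stripe yaw mod180 -2.096362790439162 coh 0.9789737036836444 343
```

View pics/w11z.png

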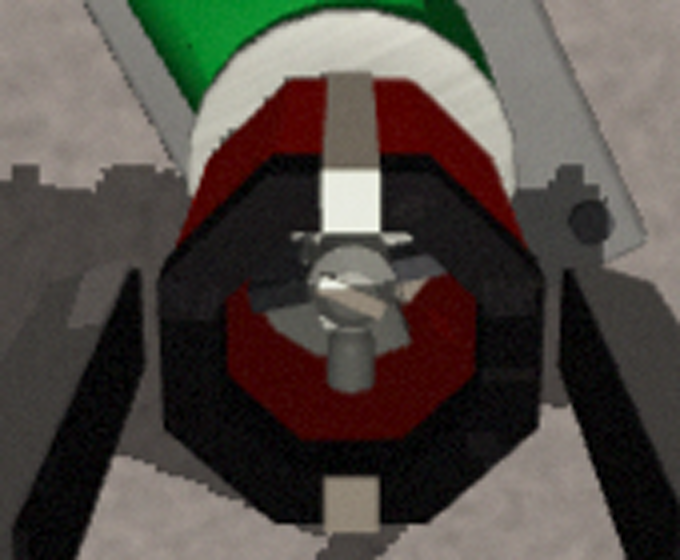

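Step 1 looks met: bottom at 108.1 mm, tilt 0.2°, about 64° from the starts. I'm gripping and turning backward 64°.

```bash
python3 -m creep '[{"tx":-0.005,"ty":0,"tz":0,"turn":0,"fingers":58},{"tx":-0.005,"ty":0,"tz":0,"turn":0,"fingers":45},{"tx":-0.005,"ty":0,"tz":0,"turn":0,"fingers":45},{"tx":-0.005,"ty":0,"tz":0,"turn":0,"fingers":45},{"tx":-0.005,"ty":0,"tz":0,"turn":-0.03,"fingers":45},{"tx":-0.005,"ty":0,"tz":0,"turn":-0.07,"fingers":45},{"tx":-0.005,"ty":0,"tz":0,"turn":-0.11,"fingers":45},{"tx":-0.005,"ty":0,"tz":0,"turn":-0.15,"fingers":45},{"tx":-0.005,"ty":0,"tz":0,"turn":-0.19,"fingers":45},{"tx":-0.005,"ty":0,"tz":0,"turn":-0.23,"fingers":45},{"tx":-0.005,"ty":0,"tz":0,"turn":-0.27,"fingers":45},{"tx":-0.005,"ty":0,"tz":0,"turn":-0.3,"fingers":45},{"tx":-0.005,"ty":0,"tz":0,"turn":-0.33,"fingers":45},{"tx":-0.005,"ty":0,"tz":0,"turn":-0.35,"fingers":45},{"tx":-0.005,"ty":0,"tz":0,"turn":-0.356,"fingers":45},{"tx":-0.005,"ty":0,"tz":0,"turn":-0.356,"fingers":45},{"tx":-0.005,"ty":0,"tz":0,"turn":-0.356,"fingers":45}]' 15
python3 - <<'E'
from h import *
d=nutrep("w12");crop(d,230,400,160,300,4,"pics/w12z.png")
E
```

```text
clock: 16.9
eef_pos: [515.1, -233.1, 141.7]
eef_rot: [-1.574, -0.002, -2.065]
wrist_force: [0.2, -1.2, -2.4]
finger_gap: 54.3
[ 515.06168052 -233.10907428  141.71887775] -118.29895825560833 F [ 0.2 -1.2 -2.4] gap 54.30295932780527 t 16.9
nut centre 515.2169971559231 -233.33224784149778 bottom over stud 107.9125431085285 tilt 0.3753259561898716 3807
stripe yaw mod180 61.98672192042079 coh 0.9784417003306818 357
```

View pics/w12z.png

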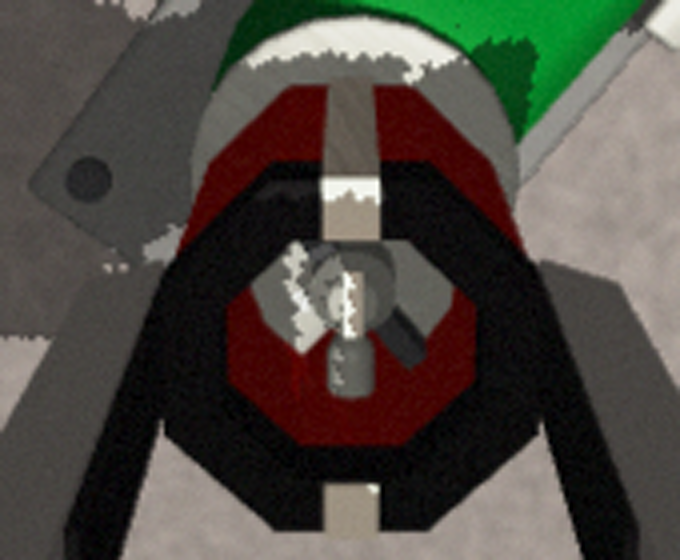

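The white bar now lines up with the pins and stripes. I'll lower the gripped nut into the starts.

```bash
python3 -m creep '[{"tx":0,"ty":0.015,"tz":0,"turn":0,"fingers":45},{"tx":0,"ty":0.03,"tz":0,"turn":0,"fingers":45},{"tx":0,"ty":0.045,"tz":0,"turn":0,"fingers":45},{"tx":0,"ty":0.06,"tz":0,"turn":0,"fingers":45},{"tx":0,"ty":0.075,"tz":0,"turn":0,"fingers":45},{"tx":0,"ty":0.085,"tz":0,"turn":0,"fingers":45},{"tx":0,"ty":0.085,"tz":0,"turn":0,"fingers":45},{"tx":0,"ty":0.085,"tz":0,"turn":0,"fingers":45}]' 12
python3 - <<'E'
from h import *
d=nutrep("w13")
E
```

```text
clock: 17.75
eef_pos: [515.0, -233.1, 124.8]
eef_rot: [-1.574, -0.002, -2.064]
wrist_force: [-0.5, 0.3, -3.3]
finger_gap: 53.8
[ 515.03792552 -233.13457508  124.82509633] -118.28647540350272 F [-0.5  0.3 -3.3] gap 53.837604800256024 t 17.75
nut centre 515.1428734960517 -233.32100608524317 bottom over stud 90.98666175535723 tilt 0.38769255451066964 3822
stripe yaw mod180 61.8326319975706 coh 0.9808326486619816 355
```

The nut went down freely to 91 mm, so it's in the starts (step 2). I'm now running it forward about 100° and following it down.

```bash
python3 -m creep '[{"tx":0,"ty":0.005,"tz":0,"turn":0,"fingers":45},{"tx":0,"ty":0.005,"tz":0,"turn":0.03,"fingers":45},{"tx":0,"ty":0.005,"tz":0,"turn":0.07,"fingers":45},{"tx":0,"ty":0.007,"tz":0,"turn":0.11,"fingers":45},{"tx":0,"ty":0.01,"tz":0,"turn":0.15,"fingers":45},{"tx":0,"ty":0.013,"tz":0,"turn":0.19,"fingers":45},{"tx":0,"ty":0.016,"tz":0,"turn":0.23,"fingers":45},{"tx":0,"ty":0.019,"tz":0,"turn":0.27,"fingers":45},{"tx":0,"ty":0.022,"tz":0,"turn":0.31,"fingers":45},{"tx":0,"ty":0.022,"tz":0,"turn":0.31,"fingers":45}]' 12
python3 - <<'E'
from h import *
d=nutrep("w14")
E
```

```text
clock: 18.8
eef_pos: [515.6, -233.4, 121.5]
eef_rot: [-1.57, -0.001, -3.041]
wrist_force: [0.7, 1.2, 6.3]
finger_gap: 54.0
[ 515.62046474 -233.44824445  121.5282625 ] -174.2292017913643 F [0.7 1.2 6.3] gap 53.9693879953326 t 18.8
nut centre 515.5052581980335 -233.29661012530684 bottom over stud 87.78698247029698 tilt 0.13715166803368573 4042
stripe yaw mod180 5.982020577148278 coh 0.9776288785563549 359
```

```bash
python3 -m creep '[{"tx":0,"ty":0.001,"tz":0,"turn":0.04,"fingers":45},{"tx":0,"ty":0.005,"tz":0,"turn":0.08,"fingers":45},{"tx":0,"ty":0.009,"tz":0,"turn":0.12,"fingers":45},{"tx":0,"ty":0.013,"tz":0,"turn":0.16,"fingers":45},{"tx":0,"ty":0.016,"tz":0,"turn":0.2,"fingers":45},{"tx":0,"ty":0.019,"tz":0,"turn":0.24,"fingers":45},{"tx":0,"ty":0.019,"tz":0,"turn":0.25,"fingers":45},{"tx":0,"ty":0.019,"tz":0,"turn":0.25,"fingers":45}]' 15
python3 - <<'E'
from h import *
d=nutrep("w15")
E
```

```text
clock: 19.65
eef_pos: [515.9, -233.8, 118.3]
eef_rot: [-1.569, 0.001, 2.463]
wrist_force: [-0.4, -1.6, 2.9]
finger_gap: 53.8
[ 515.86286688 -233.78918756  118.27334688] 141.12427545462705 F [-0.4 -1.6  2.9] gap 53.771336923854236 t 19.65
nut centre 516.0482700088621 -233.78356343289875 bottom over stud 94.14865637233422 tilt 66.14738053198538 2197
stripe yaw mod180 0.0 coh nan 0h.py:47: RuntimeWarning: Mean of empty slice.
  z=np.exp(2j*np.arctan2(q[w,1],q[w,0]));print("stripe yaw mod180",np.degrees(np.angle(z.sum()))/2,"coh",abs(z.mean()),w.sum())
  ret = ret.dtype.type(ret / rcount)
```

```bash
python3 - <<'E'
from h import *
d=pickle.load(open("w15.pkl","rb"));t,r=d["pose"];W=pts(d,d["pose"])-np.array([-1.9,.7,.95])
c,n,k,P=plane(W,(515.4,-233.2),z0=148,z1=170,r1=33)
print(c,n,k,"bottom",np.median(P[:,2])-72)
E
```

```text
[ 516.28808132 -234.06430675  156.55766027] [-0.00332848  0.00179781  0.99999284] 3999 bottom 84.55285211330158
```

View pics/w15.png

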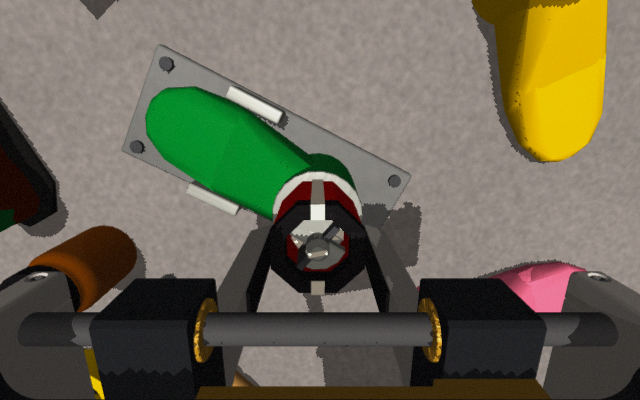

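The plane fit had locked onto the stud. Refitted, the nut's bottom is at 84.55 mm, turned 101° forward. I'll nudge it 5° further and slightly down to seat it, then release.

```bash
python3 -m creep '[{"tx":0,"ty":0.003,"tz":0,"turn":0.015,"fingers":45},{"tx":0,"ty":0.004,"tz":0,"turn":0.03,"fingers":45},{"tx":0,"ty":0.004,"tz":0,"turn":0.03,"fingers":45}]' 15; python3 -m creep '[{"tx":0,"ty":0,"tz":0,"turn":0,"fingers":58},{"tx":0,"ty":0,"tz":0,"turn":0,"fingers":68},{"tx":0,"ty":0,"tz":0,"turn":0,"fingers":76},{"tx":0,"ty":0,"tz":0,"turn":0,"fingers":80},{"tx":0,"ty":0,"tz":0,"turn":0,"fingers":80}]' 15
sed -i 's/z0=130,z1=205/z0=148,z1=205/' h.py
python3 - <<'E'
from h import *
d=nutrep("w16");crop(d,230,400,160,300,4,"pics/w16z.png")
E
```

```text
clock: 20.0
eef_pos: [516.2, -234.2, 118.2]
eef_rot: [-1.569, 0.003, 2.371]
wrist_force: [-0.9, -1.2, 6.3]
finger_gap: 53.7
clock: 20.5
eef_pos: [516.1, -234.1, 118.1]
eef_rot: [-1.569, 0.002, 2.371]
wrist_force: [-0.3, -0.3, 0.1]
finger_gap: 80.0
[ 516.13780548 -234.10887681  118.13340855] 135.87281615100747 F [-0.3 -0.3  0.1] gap 79.99932410611649 t 20.5
nut centre 516.0249732075256 -233.94150880219087 bottom over stud 84.49662692168442 tilt 0.07950628949042661 3933
stripe yaw mod180 -43.91130527970965 coh 0.9817742780918463 353
```

View pics/w16z.png

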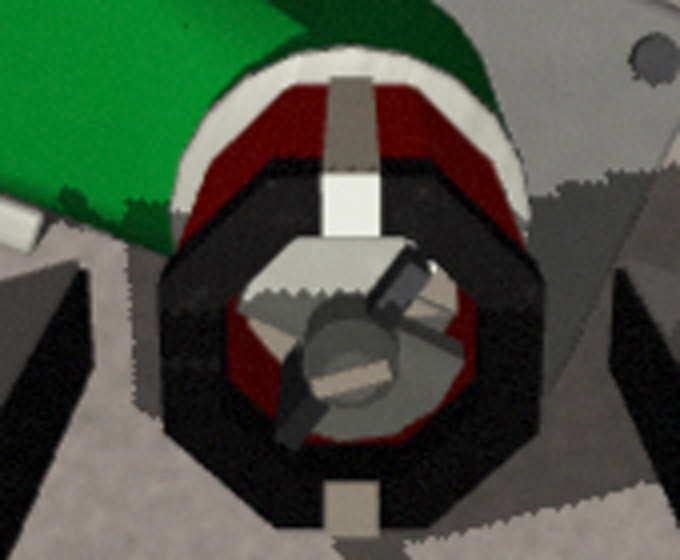

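```bash
python3 -m creep '[{"tx":0,"ty":-0.1,"tz":0,"turn":0,"fingers":85},{"tx":0,"ty":-0.3,"tz":0,"turn":0,"fingers":85},{"tx":0,"ty":-0.5,"tz":0,"turn":0,"fingers":85},{"tx":0,"ty":-0.65,"tz":0,"turn":0,"fingers":85},{"tx":0,"ty":-0.65,"tz":0,"turn":0,"fingers":85},{"tx":0,"ty":-0.65,"tz":0,"turn":0,"fingers":85},{"tx":0,"ty":-0.65,"tz":0,"turn":0,"fingers":85}]' 15
python3 - <<'E'
from h import *
from cell import optics
d=nutrep("w17");W=pts(d,d["pose"])-np.array([-1.9,.7,.95]);X=W.reshape(-1,3);r=np.hypot(X[:,0]-515.4,X[:,1]+233.2)
m=(r>30)&(r<35)&(abs(X[:,2]-96)<4);print("last top z",np.median(X[m,2]))
n=optics.camera("scene");o=pickle.load(open("scene0.pkl","rb"))
im=np.hstack([x["frame"][195:300,225:355,::-1] for x in(o,n)]);cv2.imwrite("pics/s_end.png",cv2.resize(im,None,fx=3,fy=3))
cv2.imwrite("pics/s_full.png",n["frame"][:,:,::-1])
def toe(d):
    W=pts(d);H=cv2.cvtColor(d["frame"],cv2.COLOR_RGB2HSV);g=(H[...,0]>45)&(H[...,0]<75)&(H[...,1]>120)&(W[...,2]>14)&(W[...,2]<55)&(W[...,0]>600)&(W[...,0]<700)&(W[...,1]<-110)&(W[...,1]>-230);return np.median(W[g],0),g.sum()
print(toe(o),toe(n))
E
```

```text
clock: 21.25
eef_pos: [515.7, -233.5, 246.7]
eef_rot: [-1.569, 0.0, 2.371]
wrist_force: [1.0, 0.1, -0.5]
finger_gap: 85.1
[ 515.65926866 -233.54677319  246.69440141] 135.86913369866753 F [ 1.   0.1 -0.5] gap 85.14668632062109 t 21.25
nut centre 515.9398480269431 -233.86761377007508 bottom over stud 84.4734226380657 tilt 0.23302671249882168 1416
stripe yaw mod180 -43.299579559077685 coh 0.979968913568782 137
last top z 96.0590839868135
(array([ 636.87200395, -189.56066351,   41.14874989]), np.int64(912)) (array([ 636.93495758, -189.90122363,   41.13282159]), np.int64(914))
```

View pics/s_end.png

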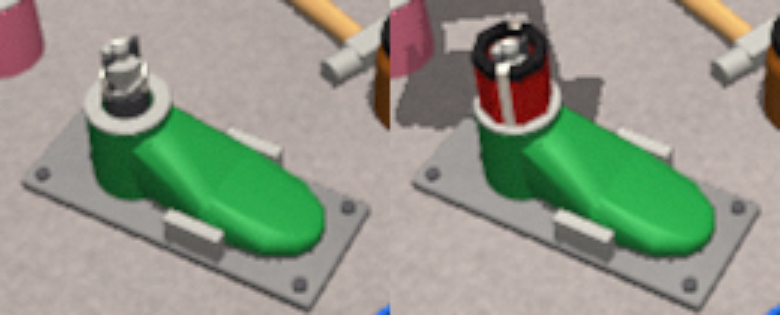

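View pics/w17.png

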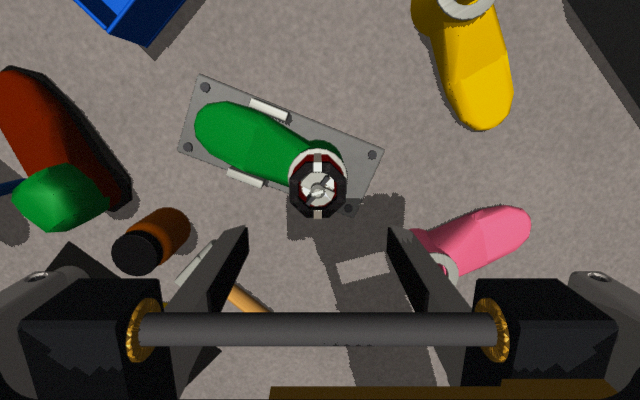

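The pictures show the nut seated at (317,185), the last's toe unmoved (0.3 mm) and the gripper clear. Handing in.

```bash
python3 -c "
from cell import manip,monitor
print(manip.sign_off()); print(monitor.read_state()['clock'])"
```

```text
the job is handed in; nothing more can be done
None
the job is handed in; nothing more can be done
```

The nut is run home on the last and let go, and I handed the job in at about 21.5 s of the 69 s; the hand-in gives no verdict.

**What I did:**
- **Standing the nut up:** the first lift with a 10 N grip did not swing it. A second lift at 3 N did, leaving it upright with the black band on top.
- **Resting on the thread:** I set it down and let go. It rested 108.1 mm above the stud's foot, about 64° from the starts, tilted 0.2° and within about 1 mm of centre.
- **Into the starts:** I turned it 64° backward until the stud's white bar lined up with the pins, then lowered it in the grip. It went down freely to 91 mm.
- **Running home:** I turned it forward about 106° in all, released it and raised the gripper clear.

**Last checks:**
- **Nut:** its bottom measured 84.5 mm above the stud's foot, tilt 0.2°, and within about 1 mm of the stud's axis. The pins are about 74° from the starts' line.
- **Last:** its toe moved about 0.3 mm, and its top measured level with the nut's seat height.
- **Bystanders:** I saw no disturbance in the pictures but did not measure them.

**Disagreements:**
- **Nut and last:** the nut's bottom read about 0.4 mm above the last's top. I took this as depth error; contact between the two was not measured directly.
- **Wrist camera:** its calibration had a constant offset of about 2 mm, which I corrected.
- **Bad fit:** one height fit locked onto the stud and was redone.

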